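Stir the polishing beads

TASK

Take the longer of the two wooden-handled rods out of the rack block and stir the white beads in the round metal dish with it: with the rod's foot down among the beads near the dish's floor, begin at the far side of the dish (the side away from the robot) and go round in wide circles, clockwise as seen from above, for two full turns back to the far side. Then let go of the rod so that it stays leaning in the dish; all the beads must still be in the dish.

Things in the scene. Friction and masses are not known exactly. Their poses are not given: they have to be found in the camera images.
- rod_foot (a point): Middle of the foot (lower end) of the longer rod: a straight round bar, 20 mm in diameter, 175 mm long, 90 g, lower 80 mm steel, upper 95 mm light wooden handle; z runs up along it. At the start it stands upright and loose in one socket of the rack, foot 5 mm and top 180 mm above the bench. Any yaw of grasp serves.
- rack: Fixed wooden block 150 x 60 x 35 mm, long along its x, origin under its centre, with two sockets 30 mm deep and 24 mm wide at x = -40 and +40 mm. One (either) holds the longer rod, the other a shorter rod of the same make, 100 mm long, its top 105 mm above the bench: not needed, keep the fingers above it.
- dish: Open round aluminium dish fixed to the bench: outer diameter 122 mm (rubber foot 132 mm), upright wall 4 mm thick, rim 60 mm and flat inner floor 6 mm above the bench. Origin under its centre at bench height; x away from the robot, y to the robot's left, z up. Holds five loose beads in a ring, the middle free at the start. (A smaller metal cup elsewhere is empty.)
- bead_0: A chunky white ceramic polishing bead, a barrel 22 mm in diameter and 18 mm long, 15 g, loose on the dish's floor with four others like it in a ring; origin at its centre.
- bead_1: A chunky white ceramic polishing bead, a barrel 22 mm in diameter and 18 mm long, 15 g, loose on the dish's floor with four others like it in a ring; origin at its centre.
- bead_2: A chunky white ceramic polishing bead, a barrel 22 mm in diameter and 18 mm long, 15 g, loose on the dish's floor with four others like it in a ring; origin at its centre.
- bead_3: A chunky white ceramic polishing bead, a barrel 22 mm in diameter and 18 mm long, 15 g, loose on the dish's floor with four others like it in a ring; origin at its centre.
- bead_4: A chunky white ceramic polishing bead, a barrel 22 mm in diameter and 18 mm long, 15 g, loose on the dish's floor with four others like it in a ring; origin at its centre.
There are look-alikes about, which are no part of the job. Leave any blue, orange or turquoise look-alike of the dish alone.

How it is judged (in metres and radians):
On the way, in this order (a step that is already met when the one before it is completed fails the run):
1. the longer rod is lifted out of its socket (height (world z) of rod_foot above 0.06 m), for 0.04 s.
2. first turn: its foot is down among the beads in the far part of the dish (z of rod_foot in the frame of dish below 0.024 m and horizontal distance between rod_foot and dish below 0.06 m and x of rod_foot in the frame of dish above 0.014 m and y of rod_foot in the frame of dish above -0.012 m), for 0.04 s.
3. first turn: then in the part to the robot's right (z of rod_foot in the frame of dish below 0.024 m and horizontal distance between rod_foot and dish below 0.06 m and y of rod_foot in the frame of dish below -0.014 m and x of rod_foot in the frame of dish above -0.012 m), for 0.04 s.
4. first turn: then in the near part (z of rod_foot in the frame of dish below 0.024 m and horizontal distance between rod_foot and dish below 0.06 m and x of rod_foot in the frame of dish below -0.014 m and y of rod_foot in the frame of dish below 0.012 m), for 0.04 s.
5. first turn: then in the part to the robot's left (z of rod_foot in the frame of dish below 0.024 m and horizontal distance between rod_foot and dish below 0.06 m and y of rod_foot in the frame of dish above 0.014 m and x of rod_foot in the frame of dish below 0.012 m), for 0.04 s.
6. second turn: its foot is down among the beads in the far part of the dish (all of step 2), for 0.04 s.
7. second turn: then in the part to the robot's right (all of step 3), for 0.04 s.
8. second turn: then in the near part (all of step 4), for 0.04 s.
9. second turn: then in the part to the robot's left (all of step 5), for 0.04 s.
10. and back in the far part (all of step 6), for 0.04 s.
At the end, for the whole second after the job is handed in: The longer rod is let go with its foot inside the dish (below the rim), all five beads are inside the dish, and at least three of the beads lie more than 12 mm from where they started (z of rod_foot in the frame of dish below 0.06 m and horizontal distance between rod_foot and dish below 0.062 m and horizontal distance between each of bead_0, bead_1, bead_2, bead_3, bead_4 and dish below 0.06 m and height (world z) of each of bead_0, bead_1, bead_2, bead_3, bead_4 below 0.07 m and (distance of each of bead_0, bead_1, bead_2 from where it was at the start of the episode above 0.012 m or distance of each of bead_0, bead_1, bead_3 from where it was at the start of the episode above 0.012 m or distance of each of bead_0, bead_1, bead_4 from where it was at the start of the episode above 0.012 m or distance of each of bead_0, bead_2, bead_3 from where it was at the start of the episode above 0.012 m or distance of each of bead_0, bead_2, bead_4 from where it was at the start of the episode above 0.012 m or distance of each of bead_0, bead_3, bead_4 from where it was at the start of the episode above 0.012 m or distance of each of bead_1, bead_2, bead_3 from where it was at the start of the episode above 0.012 m or distance of each of bead_1, bead_2, bead_4 from where it was at the start of the episode above 0.012 m or distance of each of bead_1, bead_3, bead_4 from where it was at the start of the episode above 0.012 m or distance of each of bead_2, bead_3, bead_4 from where it was at the start of the episode above 0.012 m)); the robot touches nothing.
It also fails if it takes over 58 s, if anything falls off the work surface, if the arm or the gripper's body presses on something with over 40 N, if the wrist force passes 120 N, or if a joint passes its speed limit or range.

ROBOT

A 6-joint arm with a two-finger parallel gripper is mounted at the origin on a cart in front of the work surface, level with it; the furniture and walls round the work are solid. World frame = base frame: x ahead of the robot, y to its left, z up, the work surface at z = 0. Lengths are in m, angles in degrees, forces in N, time in s.
With the tool pointing down it reaches from about 0.25 to 0.725 m from the base axis. Payload 9.7 kg.
Tool frame: the origin (TCP) lies at the very end of the fingers, on their centre line; the grasp point (between the pads) lies 19 mm behind it; z points along the fingers, y is the line along which they close (so a half turn about z gives the same grasp; the last joint's range is limited). The gripper opens to 85 mm and grips with 20 to 120 N. Pads are 22 mm wide; open, the fingers measure 114 mm over their backs; the gripper's body (76 mm by 85 mm) begins 54 mm behind the grasp point. The pads swing forward as they close: fully open they stand 13 mm farther back than shut.
Start: joints at [-73.682, 4.979, 10.078, 95.1, 0, 90], TCP at [0.155, -0.528, 0.203] pointing down, gripper open.
Joint ranges: [-179.16, 179.16], [-48.56, 103.87], [-65.8, 70.77], [-126.05, 130.52], [-82.76, 87.17], [-180, 180]. Speed limits (degrees/s): [127.2, 127.2, 147.25, 180, 180, 180].

INTERFACE

Orientations are given as [roll, pitch, yaw] about the fixed x, y, z axes, in that order (R = Rz(yaw) Ry(pitch) Rx(roll)).
In Python, from workcell import bot gives the robot as it stands.
- The arm moves only by the tool arm_command, never from a script. Its argument "series" is a list of rows, each a list of 4 numbers: the shift along the tool's x, y, z in m, then the turn about the tool's z in rad. A call has exactly 5 rows; each row is the pose to reach, as a shift and turn from the pose commanded when the call began, along the tool's axes at that moment; what a row does not reach only later rows make up. A row lasts 1/10 s, in which the tool goes at most 50 mm and 8.59 degrees, less where a joint would pass 70% of its speed; a pose out of reach is approached as far as the arm can. A call with a gripper value outside its range is refused whole. "hand" is the finger opening in m, from 0 to 0.0854, set as the call begins (left out, the last holds). The fingers move at their own pace and stop on an object; "grip_force" is the grip in N (left out, the last holds). Time passes only in rows, so rows that repeat a pose let the fingers close, or fill a call up. It gives the time, the measured TCP pose, the force, the opening and the grip force at its end, in the units of the state.
- bot.get_obs(): the state, without advancing time (a new reading comes with each control period).
- bot.camera(name): name is "side" or "top"; returns a dict with "color" (420x560x3 uint8, blue, green, red), "camera_matrix" (3x3 intrinsics, pixels), "xyz" and "orientation" of the camera in the world. Camera axes: x right, y up, looking along -z (the intrinsics and any distortion apply to the point x, -y, -z); pixel columns grow to the right and rows downward; lengths in m; the calibration is good to about 2 mm. A picture is of the moment at which its call begins. There is no depth.
- bot.job_done(): hands the job in; it is judged then, once.
Trained networks look in the newest picture that a camera, given by its name, has taken for a name from the list of things; names that differ only in an ending like _2 or _b are one class to them, and where a whole thing is asked for, a point or a joint stands for the part that bears it (a point fixed in the world has none). Each returns a list of dicts, best first, with "confidence" (0 to 1); they miss things now and then, are a little off and sometimes report something else, mostly with a low value. They report only what shows in the picture. A call takes as long as a camera call. They do not tell look-alikes from the thing itself.
- bot.find_in(camera, target): "location" ([column, row] in pixels, amid what is visible of it).
- bot.mark_of(camera, target): "location" ([column, row] in pixels: a listed point, or the origin of a listed thing).
The state is a dict: "time": time; "q": joint angles; "qd": joint speeds; "joint_efforts": joint torques, N m; "ee_pos": TCP position; "tcp_rot": TCP orientation; "wrist_force": force on the tool from outside, world axes, zero at the start; "torque": the same for the moment, N m; "opening": finger opening in m; "grasp_force": force on a finger pad.
Only numpy, scipy, OpenCV 4.12 (cv2) and the standard library are available. Lean on these libraries where they do the work, as an engineer would, in place of code of your own. Each camera call takes 0.05 s, during which the arm holds its last target. There are 200 camera calls.

## Working session

There is one attempt and no reset: what is moved stays moved. The work goes in short steps, Python scripts to look and compute and a tool call to move; the robot and the scene stay as the last step left them, time stands still between calls to the robot, and variables do not carry over. Pictures are saved under pics/ and viewed, at most 10 in all, crops included, and the job is handed in when it is done.

Besides the shell and the picture viewer there is one more tool, called after "Emit:" as name(argument=value, ...) on one line, values as JSON. arm_command: Moves the arm, as the interface text tells. Its arguments: {"type":"object","properties":{"series":{"type":"array"},"hand":{"type":"number"},"grip_force":{"type":"number"}},"required":["series"]}

```bash
mkdir -p pics; cat > h.py <<'E'
import numpy as np, cv2
from scipy.spatial.transform import Rotation as R
from workcell import bot
def rot(o):
    o=np.array(o,float)
    if o.shape==(3,3): return o
    return R.from_euler('xyz',o,degrees=True).as_matrix()
def ray(c,px):
    K=np.array(c['camera_matrix']); d=np.linalg.inv(K)@[px[0],px[1],1]
    return np.array(c['xyz']), rot(c['orientation'])@[d[0],-d[1],-d[2]]
def at_z(c,px,z):
    o,d=ray(c,px); return o+d*(z-o[2])/d[2]
def proj(c,p):
    v=rot(c['orientation']).T@(np.array(p)-c['xyz']); K=np.array(c['camera_matrix']); u=K@[v[0],-v[1],-v[2]]; return u[:2]/u[2]
E
python3 - <<'E'
from h import *
np.set_printoptions(precision=4,suppress=True)
for n in ['top','side']:
    c=bot.camera(n); cv2.imwrite(f'pics/{n}0.png',c['color'])
    print(n,[k for k in c],c['xyz'],c['orientation'],c['camera_matrix'])
    for t,z in [('rod_foot',.005),('rack',0),('dish',0),('bead_0',.015)]:
        for f in ('mark_of','find_in'):
            for r in getattr(bot,f)(n,t)[:6]: print(t,f,r, at_z(c,r['location'],z))
print(bot.get_obs())
E
```

```text
top ['color', 'camera_matrix', 'xyz', 'orientation'] [ 0.4508 -0.0099  0.9868] [  3.7166   1.0143 -90.3526] [[464.1009   0.     277.2759]
 [  0.     464.1009 213.6755]
 [  0.       0.       1.    ]]
rod_foot mark_of {'location': [334.5, 169.5], 'confidence': 0.79} [ 0.608  -0.1153  0.005 ]
rod_foot find_in {'location': [341.6, 164.1], 'confidence': 0.78} [ 0.6195 -0.1306  0.005 ]
rack mark_of {'location': [327.9, 190.5], 'confidence': 0.62} [ 0.5637 -0.1012  0.    ]
rack mark_of {'location': [189.1, 207.4], 'confidence': 0.18} [0.5298 0.1958 0.    ]
rack find_in {'location': [328.1, 190.2], 'confidence': 0.58} [ 0.5644 -0.1016  0.    ]
dish mark_of {'location': [354.6, 295.4], 'confidence': 0.89} [ 0.3417 -0.1542  0.    ]
dish mark_of {'location': [216.9, 128.4], 'confidence': 0.82} [0.7007 0.1366 0.    ]
dish mark_of {'location': [190.1, 208.2], 'confidence': 0.67} [0.5281 0.1937 0.    ]
dish mark_of {'location': [163.9, 291.4], 'confidence': 0.65} [0.3518 0.2483 0.    ]
dish find_in {'location': [159.2, 292.0], 'confidence': 0.96} [0.3506 0.2583 0.    ]
dish find_in {'location': [2
[... 2125 characters left out ...]
idence': 0.79} [ 0.3468 -0.121   0.    ]
dish find_in {'location': [206.3, 180.8], 'confidence': 0.68} [0.3478 0.2862 0.    ]
bead_0 mark_of {'location': [285.2, 184.6], 'confidence': 0.61} [0.5427 0.2158 0.015 ]
{'time': 0.9, 'q': array([-73.6831,   4.9797,  10.0778,  95.1001,   0.0002,  89.9993]), 'qd': array([-0.114 , -0.0135,  0.0649, -0.0449, -0.0517, -0.0183]), 'joint_efforts': array([  0.0005, -52.0106,  46.4847,   0.0018,   0.    ,   0.    ]), 'ee_pos': array([ 0.1545, -0.5278,  0.2035]), 'tcp_rot': array([-179.998 ,   -0.0002,   16.3175]), 'wrist_force': array([-0.0316,  0.3842,  0.2605]), 'torque': array([0.0205, 0.0492, 0.0254]), 'grasp_force': 0.0, 'opening': 0.08518835154544317}
```

View pics/top0.png

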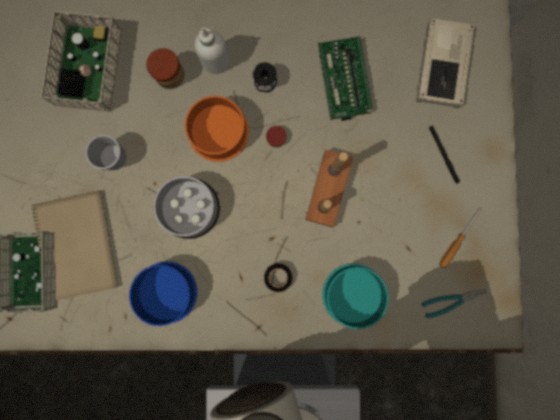

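View pics/side0.png

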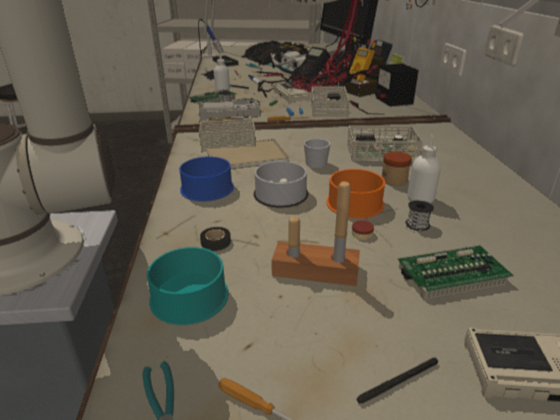

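```bash
cat > ov.py <<'E'
from h import *
np.set_printoptions(precision=4,suppress=True)
a=np.linspace(0,2*np.pi,40)
def circ(im,c,x,y,z,r,s,x0,y0,col):
    p=np.array([(proj(c,[x+r*np.cos(t),y+r*np.sin(t),z])-[x0,y0])*s for t in a]).round().astype(int)
    cv2.polylines(im,[p],True,col,1)
out=[]
rod=(.606,-.119); dish=(.531,.195)
for n,cr in [('top',(290,140,75,100)),('top',(150,170,75,75)),('side',(265,175,100,115)),('side',(240,150,75,60))]:
    c=bot.camera(n); x0,y0,w,h=cr
    s=int(min(390/w,295/h)); im=cv2.resize(c['color'][y0:y0+h,x0:x0+w],None,fx=s,fy=s,interpolation=cv2.INTER_CUBIC)
    im=cv2.convertScaleAbs(im,alpha=1.4)
    o=(x0-.5+.5/s,y0-.5+.5/s)
    circ(im,c,*rod,.18,.01,s,*o,(0,255,0)); circ(im,c,*rod,.035,.012,s,*o,(255,255,0))
    circ(im,c,*dish,.06,.061,s,*o,(0,0,255)); circ(im,c,*dish,0,.066,s,*o,(0,255,255));
    B=np.zeros((300,400,3),np.uint8); B[:im.shape[0],:im.shape[1]]=im; out.append(B)
cv2.imwrite('pics/ov1.png',np.vstack([np.hstack(out[:2]),np.hstack(out[2:])]))
E
python3 ov.py
```

```text
(no output)
```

View pics/ov1.png

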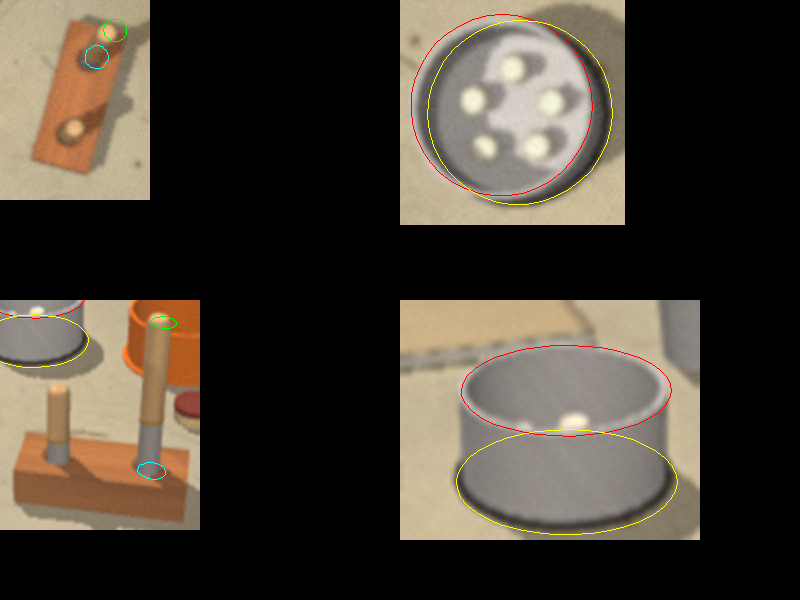

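```bash
python3 - <<'E'
from h import *
c=bot.camera('top'); print(at_z(c,(342.8,156.8),.18), at_z(c,(150-.3+106/3,170-.3+110/3),.06))
c=bot.camera('side'); print(at_z(c,(343.8,184.4),.18), at_z(c,(240-.4+165/4,150-.4+89/4),.06))
E
sed -i "s/^rod=.*/rod=(.602,-.112); dish=(.5285,.1945)/; s/(290,140,75,100)/(320,140,50,37)/; s/(265,175,100,115)/(315,175,50,37)/; s/ov1/ov2/; s/(265,175,100,115)/(315,175,60,98)/;s/(150,170,75,75)/(152,172,70,70)/" ov.py; python3 ov.py
```

```text
[ 0.60227469 -0.11134558  0.18      ] [0.52715327 0.19155785 0.06      ]
[ 0.60302506 -0.11385079  0.18      ] [0.53037185 0.19379352 0.06      ]
```

View pics/ov2.png

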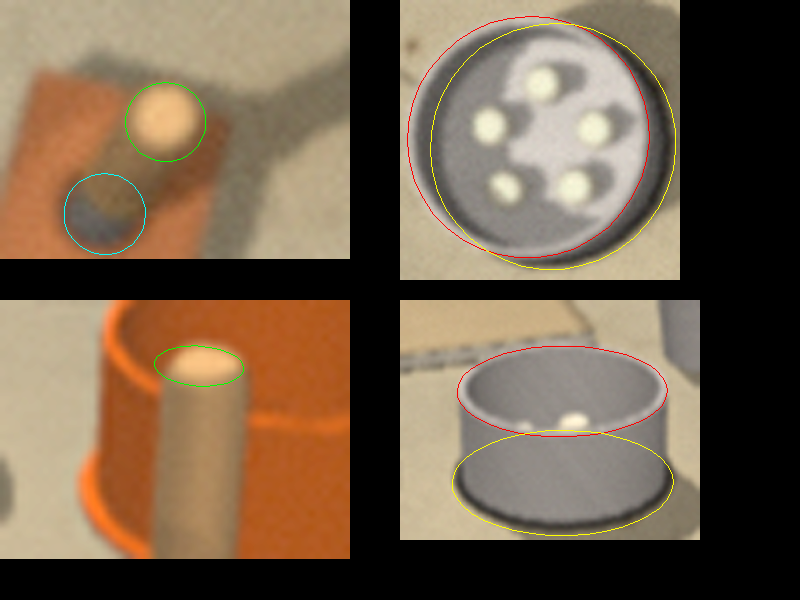

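Emit:
arm_command(series=[[0.03,-0.015,-0.005,0.057],[0.07,-0.035,-0.01,0.114],[0.11,-0.055,-0.015,0.171],[0.15,-0.075,-0.02,0.228],[0.19,-0.095,-0.02,0.2848]], hand=0.085, grip_force=60)

```text
time: 1.9
ee_pos: [0.3113, -0.3821, 0.2243]
tcp_rot: [179.9, -0.1, -0.2]
wrist_force: [0.5, -1.4, -0.5]
opening: 0.0848
grasp_force: 0.0
```

Emit:
arm_command(series=[[0.032,-0.03,0,0],[0.064,-0.06,0,0],[0.096,-0.09,0,0],[0.128,-0.12,0,0],[0.16,-0.15,0,0]])

```text
time: 2.4
ee_pos: [0.4713, -0.2318, 0.2237]
tcp_rot: [180.0, -0.0, 0.0]
wrist_force: [0.1, -0.9, 0.8]
opening: 0.0851
grasp_force: 0.0
```

Emit:
arm_command(series=[[0.032,-0.03,0,0],[0.064,-0.06,0,0],[0.096,-0.09,0,0],[0.122,-0.113,0,0],[0.132,-0.121,0,0]])

```text
time: 2.9
ee_pos: [0.6039, -0.1099, 0.2226]
tcp_rot: [-180.0, 0.0, 0.2]
wrist_force: [-0.0, -0.8, -0.4]
opening: 0.0849
grasp_force: 0.0
```

Emit:
arm_command(series=[[0,0,0,0],[0,0,0.02,0],[0,0,0.045,0],[0,0,0.07,0],[0,0,0.07,0]])

```text
time: 3.4
ee_pos: [0.5997, -0.1133, 0.1504]
tcp_rot: [-180.0, 0.3, -0.1]
wrist_force: [-0.0, 0.9, -0.4]
opening: 0.0852
grasp_force: 0.0
```

Emit:
arm_command(series=[[0,0,0.01,0],[0,0,0.02,0],[0,0,0.02,0],[0,0,0.02,0],[0,0,0.02,0]])

```text
time: 3.9
ee_pos: [0.6025, -0.1123, 0.1342]
tcp_rot: [180.0, -0.1, 0.0]
wrist_force: [-0.3, 0.3, 0.6]
opening: 0.0847
grasp_force: 0.0
```

```bash
python3 - <<'E'
from h import *
o=bot.get_obs(); print(o['ee_pos'],o['tcp_rot'])
ims=[]
for n,(x0,y0) in [('top',(310,130)),('side',(305,155))]:
    c=bot.camera(n); im=c['color'].copy()
    for z in (.13,.18):
        p=proj(c,[.6025,-.112,z]); cv2.circle(im,tuple(p.round().astype(int)),1,(0,255,0),-1)
    ims.append(cv2.resize(im[y0:y0+75,x0:x0+75],None,fx=5,fy=5,interpolation=cv2.INTER_CUBIC))
cv2.imwrite('pics/g.png',np.hstack(ims))
E
```

```text
[ 0.60247466 -0.11231954  0.13419786] [ 1.79990736e+02 -5.31083917e-02  4.24145202e-03]
```

View pics/g.png

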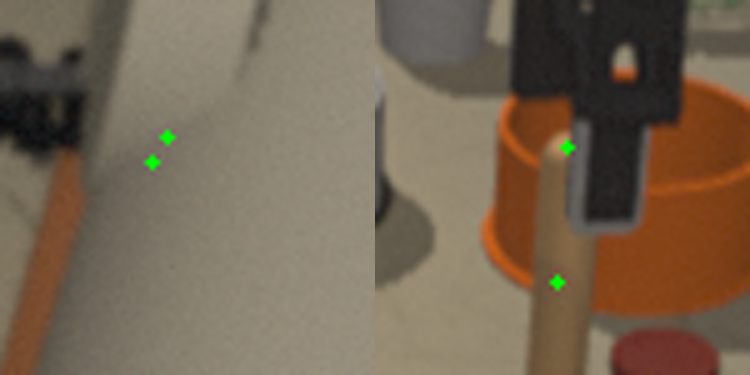

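```bash
python3 - <<'E'
from h import *
c=bot.camera('side'); t=bot.get_obs()['ee_pos']; print(t)
for y in (-.155,-.169,-.112):
  for z in (.134,.147): print(y,z,(proj(c,[t[0],y,z])-[305,155])*5+[375,0])
E
```

```text
[ 0.60242085 -0.11225849  0.13395645]
-0.155 0.134 [585.21730633 339.10731783]
-0.155 0.147 [588.31214701 303.33432556]
-0.169 0.134 [595.35468491 363.38054518]
-0.169 0.147 [598.60838315 327.19688874]
-0.112 0.134 [556.22199054 269.68010977]
-0.112 0.147 [558.8828544  235.12897906]
```

```bash
python3 - <<'E'
from h import *
c=bot.camera('side'); im=c['color'].copy(); 
cv2.imwrite('pics/g2.png',cv2.resize(im[40:240,240:440],None,fx=3,fy=3,interpolation=cv2.INTER_CUBIC))
E
```

```text
(no output)
```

View pics/g2.png

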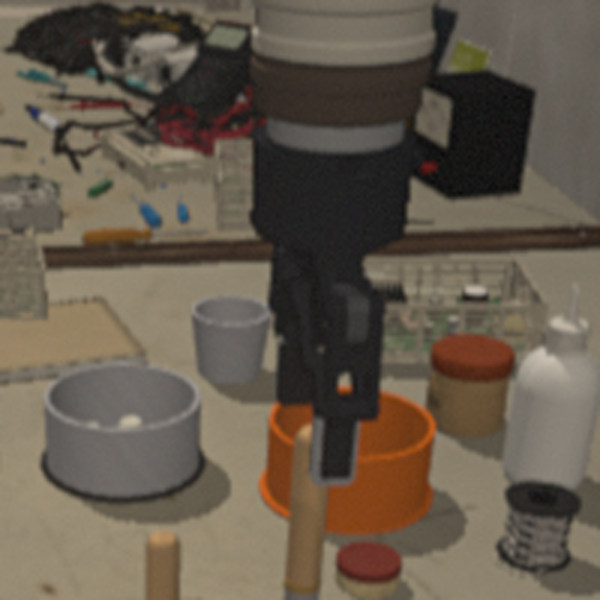

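```bash
python3 - <<'E'
from h import *
c=bot.camera('side')
def aty(px,y):
    o,d=ray(c,px); return o+d*(y-o[1])/d[1]
print('near tip',[aty((351,200.8),y) for y in (-.155,-.165)])
print('far tip',aty((338,174.5),-.06))
print('body',[aty((350,120),y) for y in (-.15,-.155)])
print('rodtop',aty((342,183),-.112))
E
```

```text
near tip [array([ 0.60557405, -0.155     ,  0.17304117]), array([ 0.60279939, -0.165     ,  0.17875992])]
far tip [ 0.60536335 -0.06        0.17136389]
body [array([ 0.59548447, -0.15      ,  0.297758  ]), array([ 0.59419846, -0.155     ,  0.29949116])]
rodtop [ 0.6004213  -0.112       0.18167727]
```

Emit:
arm_command(series=[[0,0,0,0],[0,0,0,0],[0,0,0,0],[0,0,0,0],[0,0,0,0]], hand=0, grip_force=20)

```text
time: 4.65
ee_pos: [0.6022, -0.1123, 0.1336]
tcp_rot: [180.0, -0.0, -0.0]
wrist_force: [-0.0, 0.4, -0.6]
opening: 0.0189
grasp_force: 20.4
```

```bash
python3 - <<'E'
from h import *
c=bot.camera('side'); im=c['color'].copy(); a=cv2.resize(im[90:240,290:410],None,fx=3.5,fy=3.5,interpolation=cv2.INTER_CUBIC)
c=bot.camera('top'); im=c['color'].copy(); b=cv2.resize(im[70:220,250:350+20],None,fx=3,fy=3.5,interpolation=cv2.INTER_CUBIC)
cv2.imwrite('pics/g3.png',np.hstack([a,b])); print(a.shape,b.shape,bot.get_obs())
E
```

```text
(525, 420, 3) (525, 360, 3) {'time': 4.75, 'q': array([-1.05626867e+01,  1.27756125e+01,  1.11085611e+01,  8.83249474e+01,
        1.90107457e-03,  1.69437500e+02]), 'qd': array([-0.03731752, -0.00090204, -0.03704339, -0.04725777, -0.02363701,
        0.12644022]), 'joint_efforts': array([-2.07474228e-02, -6.06825900e+01,  4.66989362e+01, -9.59257479e-03,
       -1.00705039e-02, -1.32630071e-04]), 'ee_pos': array([ 0.60221408, -0.11228487,  0.13359191]), 'tcp_rot': array([-1.79999598e+02, -8.21415990e-03, -1.86641021e-04]), 'wrist_force': array([-0.21686369, -0.6280062 ,  1.23673856]), 'torque': array([-0.04937274,  0.02920612, -0.02966727]), 'grasp_force': 20.49303505802527, 'opening': 0.018744132597598908}
```

View pics/g3.png

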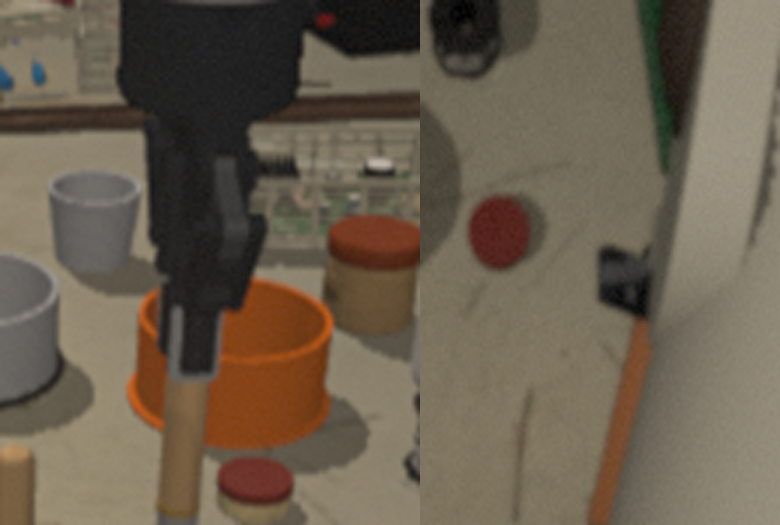

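Emit:
arm_command(series=[[0,0,0,0],[0,0,0,0],[0,0,0.008,0],[0,0,0.016,0],[0,0,0.016,0]], hand=0.05)

```text
time: 5.25
ee_pos: [0.6014, -0.1122, 0.1155]
tcp_rot: [-180.0, 0.1, 0.0]
wrist_force: [-0.0, -0.1, 0.3]
opening: 0.0499
grasp_force: 0.0
```

Emit:
arm_command(series=[[0,0,0,0],[0,0,0,0],[0,0,0,0],[0,0,0,0],[0,0,0,0]], hand=0, grip_force=80)

```text
time: 5.75
ee_pos: [0.6024, -0.1123, 0.1179]
tcp_rot: [180.0, -0.0, 0.0]
wrist_force: [0.9, 0.7, 1.9]
opening: 0.0179
grasp_force: 78.3
```

Emit:
arm_command(series=[[0,0,-0.01,0],[0,0,-0.03,0],[0,0,-0.06,0],[0,0,-0.09,0],[0,0,-0.1,0]])

```text
time: 6.25
ee_pos: [0.6029, -0.1125, 0.2211]
tcp_rot: [180.0, -0.2, -0.0]
wrist_force: [-0.1, -0.3, -0.4]
opening: 0.0175
grasp_force: 78.2
```

Emit:
arm_command(series=[[-0.01,-0.03,0,-0.14],[-0.02,-0.07,0,-0.28],[-0.03,-0.115,0,-0.42],[-0.04,-0.16,0,-0.56],[-0.05,-0.2,0,-0.7]])

```text
time: 6.75
ee_pos: [0.5513, 0.0895, 0.2168]
tcp_rot: [-180.0, 0.0, 40.4]
wrist_force: [1.1, 0.4, 0.0]
opening: 0.0181
grasp_force: 78.3
```

Emit:
arm_command(series=[[0.015,-0.03,0,-0.14],[0.03,-0.06,0,-0.28],[0.045,-0.085,0,-0.42],[0.05,-0.097,0,-0.56],[0.05,-0.097,0,-0.7]])

```text
time: 7.25
ee_pos: [0.5271, 0.1959, 0.2166]
tcp_rot: [-179.9, 0.0, 80.7]
wrist_force: [0.6, -0.4, -0.7]
opening: 0.0179
grasp_force: 78.3
```

Emit:
arm_command(series=[[0,0,0,-0.1],[0,0,0,-0.1708],[0,0,0,-0.1708],[0,0,0,-0.1708],[0,0,0,-0.1708]])

```text
time: 7.75
ee_pos: [0.5279, 0.194, 0.2172]
tcp_rot: [-180.0, 0.0, 89.9]
wrist_force: [-0.0, 0.6, -1.2]
opening: 0.0183
grasp_force: 78.3
```

```bash
python3 - <<'E'
from h import *
o=bot.get_obs(); print(o['time'],o['q'],o['ee_pos'],o['tcp_rot'],o['opening'])
t=o['ee_pos']
c=bot.camera('side'); print('foot',proj(c,[t[0],t[1],.108]),bot.mark_of('side','rod_foot'))
f=bot.mark_of('side','rod_foot')
if f: print(at_z(c,f[0]['location'],.105))
im=c['color'].copy(); p=proj(c,[t[0],t[1],.105]); cv2.circle(im,tuple(p.round().astype(int)),1,(0,255,0),-1)
a=cv2.resize(im[80:230,220:340],None,fx=3.5,fy=3.5,interpolation=cv2.INTER_CUBIC)
c=bot.camera('top'); im=c['color'].copy(); p=proj(c,[t[0],t[1],.105]); cv2.circle(im,tuple(p.round().astype(int)),1,(0,255,0),-1)
b=cv2.resize(im[150:255,135:235],None,fx=3.7,fy=5,interpolation=cv2.INTER_CUBIC)
cv2.imwrite('pics/g4.png',np.hstack([a,b]))
E
```

```text
7.75 [2.01820573e+01 7.07818467e+00 1.38948952e+01 9.68398298e+01
 6.63512359e-05 1.10282572e+02] [0.52789686 0.19404094 0.21722145] [-1.79978291e+02  7.95205649e-03  8.98994873e+01] 0.01826746008964276
foot [279.66093175 152.62799711] [{'location': [279.8, 153.5], 'confidence': 0.66}]
[0.52837475 0.19605667 0.105     ]
```

View pics/g4.png

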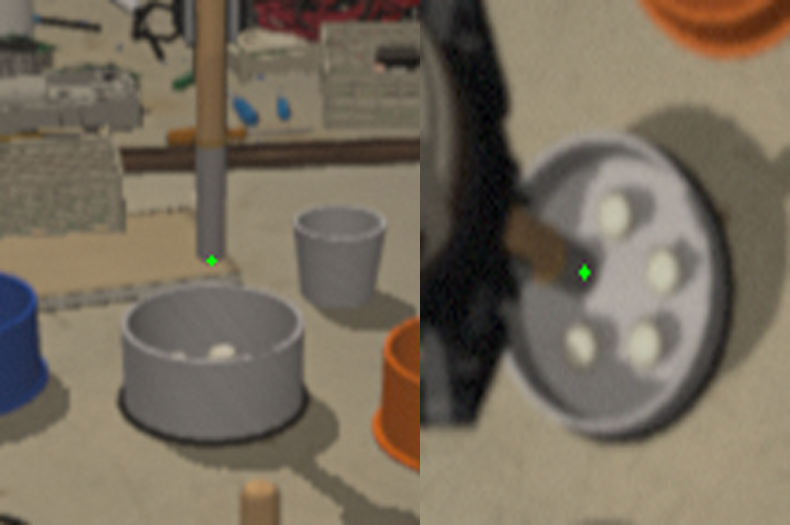

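Emit:
arm_command(series=[[0.001,-0.002,0.01,0],[0.001,-0.002,0.03,0],[0.001,-0.002,0.05,0],[0.001,-0.002,0.065,0],[0.001,-0.002,0.07,0]])

```text
time: 8.45
ee_pos: [0.5249, 0.1948, 0.1451]
tcp_rot: [-179.8, 0.1, 90.0]
wrist_force: [0.6, 0.2, -0.9]
opening: 0.0178
grasp_force: 78.3
```

Emit:
arm_command(series=[[0,0,0.006,0],[0,0,0.012,0],[0,0,0.018,0],[0,0,0.024,0],[0,0,0.024,0]])

```text
time: 8.95
ee_pos: [0.5257, 0.195, 0.1227]
tcp_rot: [-179.9, 0.0, 90.0]
wrist_force: [-0.4, -0.6, -1.2]
opening: 0.018
grasp_force: 78.3
```

Emit:
arm_command(series=[[0.003,0.005,0,0],[0.007,0.012,0,0],[0.011,0.019,0,0],[0.015,0.026,0,0],[0.018,0.031,0,0]])

```text
time: 9.45
ee_pos: [0.5577, 0.2136, 0.1233]
tcp_rot: [-180.0, 0.0, 90.0]
wrist_force: [0.1, 0.8, -1.7]
opening: 0.0179
grasp_force: 78.3
```

```bash
python3 - <<'E'
from h import *
o=bot.get_obs(); print(o['ee_pos']-[.5283,.1935,.1129],o['wrist_force'])
for k in range(6):
    th=np.radians(35-15*np.arange(0,6)-75*k); x=.035*np.cos(th);y=.035*np.sin(th)
    print(k,[[round(float(b-y[0]),3),round(float(a-x[0]),3),0,0] for a,b in zip(x[1:],y[1:])],round(x[-1],4),round(y[-1],4))
E
```

```text
[0.02943328 0.02009034 0.01039065] [ 0.12776574  0.82808567 -1.71832546]
0 [[-0.008, 0.004, 0, 0], [-0.017, 0.006, 0, 0], [-0.026, 0.006, 0, 0], [-0.035, 0.003, 0, 0], [-0.043, -0.002, 0, 0]] 0.0268 -0.0225
1 [[-0.006, -0.007, 0, 0], [-0.01, -0.015, 0, 0], [-0.012, -0.024, 0, 0], [-0.012, -0.033, 0, 0], [-0.009, -0.042, 0, 0]] -0.0148 -0.0317
2 [[0.005, -0.008, 0, 0], [0.012, -0.014, 0, 0], [0.02, -0.018, 0, 0], [0.029, -0.02, 0, 0], [0.038, -0.02, 0, 0]] -0.0345 0.0061
3 [[0.009, 0.003, 0, 0], [0.016, 0.008, 0, 0], [0.023, 0.014, 0, 0], [0.027, 0.022, 0, 0], [0.029, 0.031, 0, 0]] -0.0031 0.0349
4 [[-0.0, 0.009, 0, 0], [-0.003, 0.018, 0, 0], [-0.008, 0.026, 0, 0], [-0.015, 0.032, 0, 0], [-0.023, 0.036, 0, 0]] 0.0329 0.012
5 [[-0.009, 0.002, 0, 0], [-0.018, 0.002, 0, 0], [-0.027, -0.001, 0, 0], [-0.034, -0.006, 0, 0], [-0.041, -0.013, 0, 0]] 0.0201 -0.0287
```

Emit:
arm_command(series=[[-0.008,0.004,0,0],[-0.017,0.006,0,0],[-0.026,0.006,0,0],[-0.035,0.003,0,0],[-0.043,-0.002,0,0]])

```text
time: 9.95
ee_pos: [0.5536, 0.1697, 0.1233]
tcp_rot: [-179.9, -0.1, 90.0]
wrist_force: [-5.8, 4.5, 0.7]
opening: 0.0178
grasp_force: 80.0
```

Emit:
arm_command(series=[[-0.006,-0.007,0,0],[-0.01,-0.015,0,0],[-0.012,-0.024,0,0],[-0.012,-0.033,0,0],[-0.009,-0.042,0,0]])

```text
time: 10.45
ee_pos: [0.5131, 0.1619, 0.1241]
tcp_rot: [179.9, -0.1, 90.0]
wrist_force: [2.0, 5.6, -0.7]
opening: 0.018
grasp_force: 78.6
```

Forces are low; on with it.

Emit:
arm_command(series=[[0.005,-0.008,0,0],[0.012,-0.014,0,0],[0.02,-0.018,0,0],[0.029,-0.02,0,0],[0.038,-0.02,0,0]])

```text
time: 10.95
ee_pos: [0.4962, 0.1996, 0.1253]
tcp_rot: [179.5, 0.0, 90.0]
wrist_force: [11.7, -0.3, -1.8]
opening: 0.0181
grasp_force: 82.8
```

Emit:
arm_command(series=[[0.009,0.003,0,0],[0.016,0.008,0,0],[0.023,0.014,0,0],[0.027,0.022,0,0],[0.029,0.031,0,0]])

```text
time: 11.45
ee_pos: [0.5241, 0.2279, 0.1234]
tcp_rot: [-180.0, 0.1, 90.0]
wrist_force: [0.5, -3.6, -0.4]
opening: 0.018
grasp_force: 78.3
```

Emit:
arm_command(series=[[0,0.009,0,0],[-0.003,0.018,0,0],[-0.008,0.026,0,0],[-0.015,0.032,0,0],[-0.023,0.036,0,0]])

```text
time: 11.95
ee_pos: [0.5605, 0.2044, 0.1231]
tcp_rot: [-180.0, -0.0, 90.0]
wrist_force: [-0.4, 0.2, -0.7]
opening: 0.018
grasp_force: 78.2
```

```bash
python3 - <<'E'
from h import *
o=bot.get_obs(); print(o['ee_pos']-[.5283,.1935,.1129],o['wrist_force'])
c=bot.camera('side'); r=bot.mark_of('side','rod_foot'); print(r)
c=bot.camera('top'); 
for r in bot.mark_of('top','bead_0'): print(r,at_z(c,r['location'],.015)-[.5283,.1935,0])
x0,y0=.0329,.012
for k in range(5):
    th=np.radians(20-15*np.arange(0,6)-75*k); x=.035*np.cos(th);y=.035*np.sin(th)
    print(k,[[round(float(b-y[0]),3),round(float(a-x[0]),3),0,0] for a,b in zip(x[1:],y[1:])],round(x[-1],4),round(y[-1],4))
E
```

```text
[0.03217133 0.01089611 0.01016577] [-0.43460374  0.24924088 -0.67655791]
[{'location': [292.2, 189.1], 'confidence': 0.88}]
{'location': [184.1, 229.0], 'confidence': 0.64} [-0.04514361  0.00948398  0.015     ]
{'location': [168.3, 212.4], 'confidence': 0.41} [-0.00992736  0.04315328  0.015     ]
{'location': [202.9, 222.0], 'confidence': 0.39} [-0.03069398 -0.03008271  0.015     ]
{'location': [205.8, 190.0], 'confidence': 0.38} [ 0.03689754 -0.03593577  0.015     ]
0 [[-0.009, 0.002, 0, 0], [-0.018, 0.002, 0, 0], [-0.027, -0.001, 0, 0], [-0.034, -0.006, 0, 0], [-0.041, -0.013, 0, 0]] 0.0201 -0.0287
1 [[-0.004, -0.008, 0, 0], [-0.006, -0.017, 0, 0], [-0.006, -0.026, 0, 0], [-0.003, -0.035, 0, 0], [0.002, -0.043, 0, 0]] -0.0225 -0.0268
2 [[0.007, -0.006, 0, 0], [0.015, -0.01, 0, 0], [0.024, -0.012, 0, 0], [0.033, -0.012, 0, 0], [0.042, -0.009, 0, 0]] -0.0317 0.0148
3 [[0.008, 0.005, 0, 0], [0.014, 0.012, 0, 0], [0.018, 0.02, 0, 0], [0.02, 0.029, 0, 0], [0.02, 0.038, 0, 0]] 0.0061 0.0345
4 [[-0.003, 0.009, 0, 0], [-0.008, 0.016, 0, 0], [-0.014, 0.023, 0, 0], [-0.022, 0.027, 0, 0], [-0.031, 0.029, 0, 0]] 0.0349 0.0031
```

Emit:
arm_command(series=[[-0.009,0.002,0,0],[-0.018,0.002,0,0],[-0.027,-0.001,0,0],[-0.034,-0.006,0,0],[-0.041,-0.013,0,0]])

```text
time: 12.65
ee_pos: [0.5464, 0.1641, 0.1238]
tcp_rot: [180.0, -0.1, 90.0]
wrist_force: [-1.9, 5.6, 0.7]
opening: 0.0178
grasp_force: 79.0
```

Emit:
arm_command(series=[[-0.004,-0.008,0,0],[-0.006,-0.017,0,0],[-0.006,-0.026,0,0],[-0.003,-0.035,0,0],[0.002,-0.043,0,0]])

```text
time: 13.15
ee_pos: [0.5049, 0.1669, 0.1242]
tcp_rot: [179.8, -0.1, 90.0]
wrist_force: [7.7, 6.1, -0.5]
opening: 0.0179
grasp_force: 79.7
```

Emit:
arm_command(series=[[0.007,-0.006,0,0],[0.015,-0.01,0,0],[0.024,-0.012,0,0],[0.033,-0.012,0,0],[0.042,-0.009,0,0]])

```text
time: 13.65
ee_pos: [0.4961, 0.2075, 0.1246]
tcp_rot: [179.7, 0.2, 90.0]
wrist_force: [4.3, -5.6, 3.0]
opening: 0.0176
grasp_force: 80.9
```

Emit:
arm_command(series=[[0.008,0.005,0,0],[0.014,0.012,0,0],[0.018,0.02,0,0],[0.02,0.029,0,0],[0.02,0.038,0,0]])

```text
time: 14.15
ee_pos: [0.5333, 0.2279, 0.1231]
tcp_rot: [-180.0, 0.1, 90.0]
wrist_force: [-0.3, -2.0, -0.2]
opening: 0.0177
grasp_force: 79.1
```

Emit:
arm_command(series=[[-0.003,0.009,0,0],[-0.008,0.016,0,0],[-0.014,0.023,0,0],[-0.022,0.027,0,0],[-0.022,0.027,0,0]])

```text
time: 14.65
ee_pos: [0.5595, 0.2042, 0.1228]
tcp_rot: [-179.8, 0.1, 89.9]
wrist_force: [-3.8, -3.2, -2.4]
opening: 0.0175
grasp_force: 78.6
```

```bash
python3 - <<'E'
from h import *
o=bot.get_obs(); print(o['ee_pos']-[.5283,.1935,.1129],o['wrist_force'])
c=bot.camera('side'); t=o['ee_pos']; print(bot.mark_of('side','rod_foot'),proj(c,[t[0],t[1],.010]))
im=c['color'].copy(); a=cv2.resize(im[80:230,220:340],None,fx=3.5,fy=3.5,interpolation=cv2.INTER_CUBIC)
c=bot.camera('top'); im=c['color'].copy()
for r in bot.mark_of('top','bead_0'): print(r,at_z(c,r['location'],.015)-[.5283,.1935,0])
b=cv2.resize(im[150:255,135:235],None,fx=3.7,fy=5,interpolation=cv2.INTER_CUBIC)
cv2.imwrite('pics/g5.png',np.hstack([a,b]))
E
```

```text
[0.03121342 0.01067184 0.0098796 ] [-3.82645861 -3.21073971 -2.44942279]
[{'location': [295.2, 190.4], 'confidence': 0.85}] [292.62260211 188.33034825]
{'location': [183.4, 186.0], 'confidence': 0.61} [0.0457922  0.01159771 0.015     ]
{'location': [164.3, 207.3], 'confidence': 0.57} [0.00092005 0.05172699 0.015     ]
{'location': [176.9, 225.7], 'confidence': 0.56} [-0.03810059  0.02473131  0.015     ]
{'location': [196.2, 227.0], 'confidence': 0.51} [-0.04111231 -0.01600687  0.015     ]
{'location': [209.6, 199.4], 'confidence': 0.45} [ 0.01690375 -0.04404751  0.015     ]
```

View pics/g5.png

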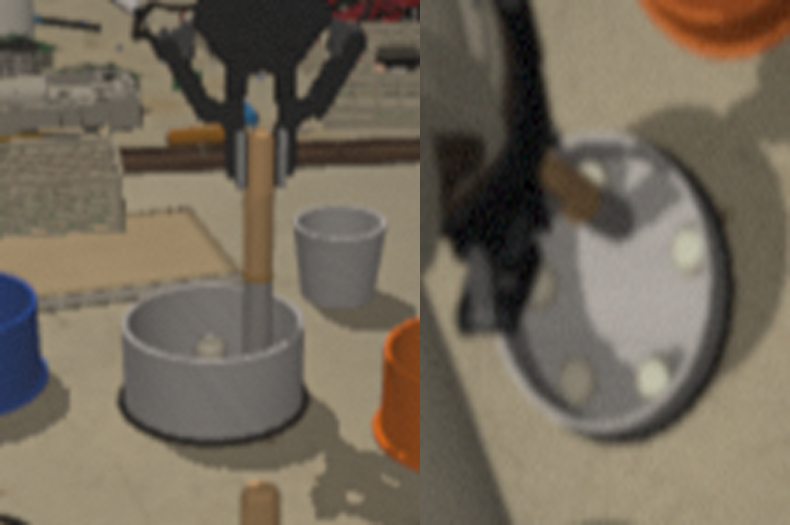

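Emit:
arm_command(series=[[0,0,0,0],[-0.001,-0.002,0,0],[-0.003,-0.004,0.001,0],[-0.003,-0.004,0.002,0],[-0.003,-0.004,0.003,0]])

```text
time: 15.35
ee_pos: [0.5562, 0.2031, 0.1207]
tcp_rot: [180.0, -0.0, 90.0]
wrist_force: [-0.1, -0.9, -0.9]
opening: 0.0182
grasp_force: 78.6
```

Emit:
arm_command(series=[[0,0,0.001,0],[0,0,0.001,0],[0,0,0.001,0],[0,0,0.001,0],[0,0,0.001,0]])

```text
time: 15.85
ee_pos: [0.556, 0.2032, 0.1195]
tcp_rot: [180.0, -0.0, 90.0]
wrist_force: [-0.1, 0.7, 0.2]
opening: 0.0181
grasp_force: 78.6
```

Emit:
arm_command(series=[[0,0,0,0],[0,0,0,0],[0,0,0,0],[0,-0.005,0,0],[0,-0.01,0,0]], hand=0.05, grip_force=20)

```text
time: 16.35
ee_pos: [0.5455, 0.2031, 0.1194]
tcp_rot: [-180.0, 0.0, 90.0]
wrist_force: [-0.1, -0.0, 0.2]
opening: 0.0502
grasp_force: 0.0
```

Emit:
arm_command(series=[[0,-0.008,0,0],[0,-0.016,0,0],[0,-0.024,0,0],[0,-0.032,0,0],[0,-0.04,0,0]])

```text
time: 16.85
ee_pos: [0.5051, 0.2031, 0.1196]
tcp_rot: [180.0, -0.0, 90.0]
wrist_force: [-1.2, 0.3, 0.6]
opening: 0.0498
grasp_force: 0.0
```

```bash
python3 - <<'E'
from h import *
o=bot.get_obs(); print(o['ee_pos'],o['wrist_force'])
c=bot.camera('side'); print(bot.mark_of('side','rod_foot'))
im=c['color'].copy(); a=cv2.resize(im[80:230,220:340],None,fx=3.5,fy=3.5,interpolation=cv2.INTER_CUBIC)
cv2.imwrite('pics/g6.png',a)
E
```

```text
[0.5051477  0.20314405 0.11958214] [-1.23362234  0.3195298   0.56268496]
[{'location': [292.9, 191.7], 'confidence': 0.79}]
```

View pics/g6.png

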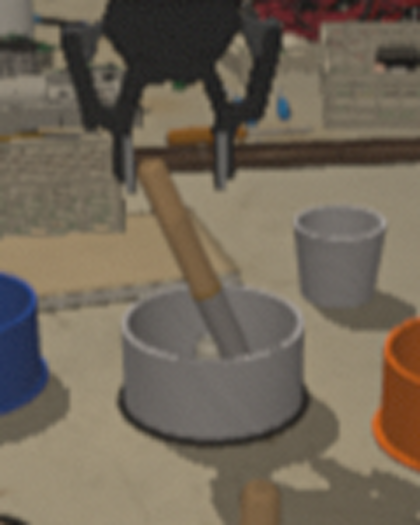

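Emit:
arm_command(series=[[0,0,-0.01,0],[0,0,-0.03,0],[0,0,-0.06,0],[0,0,-0.1,0],[0,0,-0.13,0]])

```text
time: 17.45
ee_pos: [0.5063, 0.2031, 0.2524]
tcp_rot: [179.9, -0.0, 90.0]
wrist_force: [-1.2, -0.1, -0.6]
opening: 0.0498
grasp_force: 0.0
```

Emit:
arm_command(series=[[0,0,-0.03,0],[0,0,-0.05,0],[0,0,-0.05,0],[0,0,-0.05,0],[0,0,-0.05,0]])

```text
time: 17.95
ee_pos: [0.5059, 0.203, 0.2984]
tcp_rot: [-179.9, 0.0, 90.0]
wrist_force: [0.6, -0.1, -0.1]
opening: 0.0498
grasp_force: 0.0
```

```bash
python3 - <<'E'
from h import *
o=bot.get_obs(); print(o['time'],o['ee_pos'],o['wrist_force'])
for n in ('side','top'):
    c=bot.camera(n); cv2.imwrite(f'pics/end_{n}.png',c['color'])
    for r in bot.mark_of(n,'rod_foot'): print(n,'foot',r,at_z(c,r['location'],.012)-[.5283,.1935,0])
    for r in bot.find_in(n,'rod_foot'): print(n,'rod',r)
    for r in bot.mark_of(n,'bead_0'): print(n,r,at_z(c,r['location'],.015)-[.5283,.1935,0])
E
```

```text
17.95 [0.50588884 0.20302024 0.2984413 ] [ 0.60580877 -0.14583113 -0.06309317]
side foot {'location': [288.7, 186.5], 'confidence': 0.84} [0.02242678 0.0172814  0.012     ]
top foot {'location': [191.5, 196.3], 'confidence': 0.69} [ 0.02408796 -0.00510647  0.012     ]
top rod {'location': [184.3, 230.1], 'confidence': 0.79}
top {'location': [212.1, 198.8], 'confidence': 0.57} [ 0.01813254 -0.04932854  0.015     ]
top {'location': [179.6, 226.4], 'confidence': 0.56} [-0.03961231  0.01901945  0.015     ]
top {'location': [197.5, 227.3], 'confidence': 0.54} [-0.04176146 -0.01875044  0.015     ]
top {'location': [182.3, 188.0], 'confidence': 0.46} [0.04155799 0.01390198 0.015     ]
top {'location': [166.4, 204.9], 'confidence': 0.42} [0.00596676 0.04732492 0.015     ]
```

```bash
python3 -c "
from workcell import bot
print(bot.job_done())"
```

```text
the job is handed in; nothing more can be done
None
```

I stirred the beads with the longer rod for two clockwise turns from the far side and back, then left it leaning in the dish; the last camera check showed its foot and all five beads inside. I've handed the job in but was given no verdict.

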